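Refill the glue-stick dispenser from the caddy

ROBOT

A 6-joint arm with a two-finger parallel gripper is mounted at the origin on the work surface. World frame = base frame: x ahead of the robot, y to its left, z up, the work surface at z = 0. Lengths are in mm, angles in degrees, forces in N, time in s.
With the tool pointing down it reaches from about 225 to 875 mm from the base axis. Payload 3.4 kg.
Tool frame: the origin (TCP) lies midway between the tips of the shut fingers; the grasp point (between the pads) lies arm.grip_point_offset behind it (arm.grip_point_offset is the distance from the TCP to the grasp point, in mm); z points along the fingers, y is the line along which they close (so a half turn about z gives the same grasp; the last joint's range is limited). The gripper opens to 85 mm and grips with 20 to 120 N. Pads are 22 mm wide; open, the fingers measure 114 mm over their backs; the gripper's body (76 mm by 85 mm) begins 54 mm behind the grasp point. The pads swing forward as they close: fully open they stand 13 mm farther back than shut.
Start: joints at [-74.37, 15.808, 86.224, -0, 77.962, -6.933], TCP at [220.63, -531.023, 231.328] pointing down, gripper open.
Joint ranges: [-165.64, 165.64], [-43.16, 119.46], [12.63, 154.43], [-67.54, 247.53], [6.08, 155.33], [-154.97, 154.97]. Speed limits (degrees/s): [147.25, 147.25, 180, 180, 180, 180].

INTERFACE

Orientations are given as [roll, pitch, yaw] about the fixed x, y, z axes, in that order (R = Rz(yaw) Ry(pitch) Rx(roll)).
In Python, from plant import arm, read_camera gives the robot as it stands.
- The arm moves only by the tool arm_command, never from a script. Its argument "rows" is a list of rows, each a list of 3 entries, a list of its own where there are three numbers: the finger opening in m, from 0 to 0.0854, then the shift along the tool's x, y, z in m, then the turn, a rotation vector about the tool's x, y, z in degrees. A call has 1 to 8 rows; each row shifts and turns the commanded pose from where the row before left it, along the tool's axes as they then stand; what a row does not reach is not made up. A row lasts 1/12 s, in which the tool goes at most 41.7 mm and 7.16 degrees, less where a joint would pass 70% of its speed; a pose out of reach is approached as far as the arm can. A call with a gripper value outside its range is refused whole. The fingers move at their own pace and stop on an object; "grip_force" is the grip in N (left out, the last holds). Time passes only in rows, so rows that do not move let the fingers close. It gives the time, the measured TCP pose, the force, the opening and the grip force at its end, in the units of the state.
- arm.sense(): the state, without advancing time (a new reading comes with each control period).
- read_camera(name): name is "scene" or "top" or "wrist"; returns a dict with "frame" (420x560x3 uint8, red, green, blue), "range_z" (420x560 float32, mm along the optical axis (not along the pixel's ray), 0 where there is no reading), "fx", "fy", "cx", "cy" (pixels), "rvec" (rotation vector, rad) and "tvec" (3), from world to camera coordinates, as OpenCV has them; the wrist camera has in their place "mount" (4x4, takes a point from camera to tool coordinates, whose origin is the TCP and whose axes are the flange's). Camera axes: x right, y down, z forward; pixel columns grow to the right and rows downward; lengths in mm; the calibration is good to about 2 mm. A picture is of the moment at which its call begins: read the wrist's pose just before it.
- arm.close_job(): hands the job in; it is judged then, once.
The state is a dict: "t": time; "joints": joint angles; "joint_velocities": joint speeds; "joint_efforts": joint torques, N m; "position": TCP position; "tcp_rot": TCP orientation; "contact_force": force on the tool from outside, world axes, zero at the start; "torque": the same for the moment, N m; "grip_width": finger opening in mm; "grasp_force": force on a finger pad.
Only numpy, scipy, OpenCV 4.12 (cv2) and the standard library are available. Lean on these libraries where they do the work, as an engineer would, in place of code of your own. Each camera call takes 0.05 s, during which the arm holds its last target. There are 200 camera calls.

TASK

The hot-melt dispenser on the bench is empty: draw its slide gate fully open and leave it open, then carry the caddy with the three glue sticks over, turn it so that the sticks lie along the narrow slot, and tip all three through the slot into the dispenser. Stand the empty caddy back upright on the bench and let go, without knocking over or shoving aside the other things on the table.

Things in the scene. Friction and masses are not known exactly. Their poses are not given: they have to be found in the camera images.
- slot (a point): Centre of the dispenser's loading slot, level with its top, 115 mm above the bench, z up. The slot is 180 mm long along y and 30 mm wide along x. Its two long edges carry flared lips that rise 10 mm and lean outwards (47 mm apart at their upper edges); the ends are flush. Under it come the gate, then an empty chamber about 90 mm high.
- gate (a joint): Slide gate of the dispenser: a 3 mm steel plate in a horizontal channel just under the top. 0 = shut (slot covered), 0.045 m = fully open (slot clear). It slides along the dispenser's -x axis, out to the front, with about 3 N of friction, and stays where it is left.
- gate_bar (a point): Grip point on the gate's steel pull bar, which stands upright at the front end of the gate plate, outside the box; it moves with the gate, 85 mm on the -x side of the slot centre when shut. The bar is 10 mm thick (dispenser's x) and 90 mm long (y). The point is mid-bar, 8 mm below its top edge, 24 mm above the box top: pinch it from above, both sides are clear.
- caddy_grip (a point): Centre of the caddy's wooden carrying bar, 90 mm above the caddy's underside and over its middle. The bar runs along the caddy's y axis, 156 mm long, 16 mm wide (x), 12 mm high, on a 22 mm wide strap at each end. Free space of 60 mm between bar and sticks. Axes as the caddy's, z up.
- stick0_center (a point): Centre of a glue stick: plain off-white plastic rod, 12 mm diameter, 140 mm long along its y axis, 20 g. It starts lying in the trough of the caddy along the caddy's length, near the -x side of its floor.
- stick1_center (a point): Centre of the second glue stick, the same, in the middle of the caddy's floor.
- stick2_center (a point): Centre of the third glue stick, the same, near the +x side of the caddy's floor.
- dispenser: The dispenser, a box with clear front and back, aluminium end cheeks and a grey flat top, screwed to the bench: 204 mm long (y), 110 deep (x), 115 high, with 3 mm thick feet that reach 19 mm farther at each y end. Origin on the bench under the slot's centre, axes as the slot's. Its -x side is the front, roughly towards the robot, with gate bar and take-out flap.
- caddy: Caddy: aluminium trough, 0.22 kg, origin mid-underside, y along it, 164 mm long (156 inside). Flat floor 42 mm wide, 3 mm thick; both long sides slope up and out at 25 degrees to plain rims at x = -51 and +51 mm, 17 mm above the underside; end plates up to 28 mm high. Tilted about y by over 25 degrees, the sticks roll out over the lower rim, either side alike.
- flask: Bystander: steel vacuum flask, 72 mm diameter, 240 mm tall; origin under its foot.
- soda: Bystander: brown drink bottle, 68 mm diameter, 225 mm tall; origin under its foot.
- can: Bystander: aluminium drink can, 66 mm diameter, 115 mm tall; origin under its foot.
- meter: Bystander: black multimeter lying flat, 165 mm long (x), 78 mm wide, 43 mm high; origin under its middle.
- driver: Bystander: screwdriver lying flat, 190 mm long along x.
- fan: Bystander: black case fan lying flat, 120 x 120 x 25 mm; origin under its middle.
- tape: Bystander: empty black tape spool lying flat, 90 mm diameter, 24 mm high; origin under its middle.
Things that resemble listed ones, but are neither listed nor needed, are in the scene too. Leave any red look-alike of the part that bears stick0_center alone.

How it is judged (in metres and radians):
On the way, in this order (a step that is already met when the one before it is completed fails the run):
1. the gate is drawn open (value of joint gate above 0.038 m), for 0.1 s.
2. the caddy is held over the dispenser and tipped (angle between caddy's own z axis and vertical above 0.25 rad and height (world z) of caddy above 0.09 m and horizontal distance between caddy and slot below 0.14 m), for 0.05 s.
3. all three sticks are in the dispenser (x of stick0_center in the frame of dispenser between -0.055 and 0.055 m and y of stick0_center in the frame of dispenser between -0.1 and 0.1 m and z of each of stick0_center, stick1_center, stick2_center in the frame of dispenser below 0.095 m and x of stick1_center in the frame of dispenser between -0.055 and 0.055 m and y of stick1_center in the frame of dispenser between -0.1 and 0.1 m and x of stick2_center in the frame of dispenser between -0.055 and 0.055 m and y of stick2_center in the frame of dispenser between -0.1 and 0.1 m), for 0.2 s.
At the end, for the whole second after the job is handed in: All three sticks lie inside the dispenser's chamber (their centres within its walls and more than 20 mm below its top), the gate is still open (at least 36 of its 45 mm), and the caddy stands upright (within 0.1 rad) at rest on the bench, released (all of step 3 and value of joint gate above 0.036 m and angle between caddy's own z axis and vertical below 0.1 rad and height (world z) of caddy below 0.008 m and linear speed of caddy below 0.02 m/s); the robot touches nothing.
It fails at once if the flask, bottle or can is knocked over (tilted more than 0.4 rad) (angle between any of flask, soda, can's own z axis and vertical above 0.4 rad).
It fails at once if the flask, bottle or can is shoved more than 40 mm (distance of any of flask, soda, can from where it was at the start of the episode above 0.04 m).
It fails at once if the multimeter, screwdriver, fan or tape spool is shoved more than 40 mm (distance of any of meter, driver, fan, tape from where it was at the start of the episode above 0.04 m).
It also fails if it takes over 64 s, if anything falls off the work surface, if the arm or the gripper's body presses on something with over 40 N, if the wrist force passes 120 N, or if a joint passes its speed limit or range.

## Working session

There is one attempt and no reset: what is moved stays moved. The work goes in short steps, Python scripts to look and compute and a tool call to move; the robot and the scene stay as the last step left them, time stands still between calls to the robot, and variables do not carry over. Pictures are saved under pics/ and viewed, at most 10 in all, crops included, and the job is handed in when it is done.

Besides the shell and the picture viewer there is one more tool, called as a command line: name --argument value ..., lists and objects as JSON in quotes. arm_command: Moves the arm, as the interface text tells. Its arguments: {"type":"object","properties":{"rows":{"type":"array"},"grip_force":{"type":"number"}},"required":["rows"]}

```bash
mkdir -p pics; ls; cat > h.py <<'E'
import numpy as np, cv2
from plant import arm, read_camera
def cloud(c):
    z=c["range_z"].astype(float); v,u=np.indices(z.shape)
    P=np.dstack([(u-c["cx"])/c["fx"]*z,(v-c["cy"])/c["fy"]*z,z])
    R=cv2.Rodrigues(np.array(c["rvec"],float))[0]
    W=(P-np.array(c["tvec"],float).ravel())@R
    W[z<=0]=np.nan
    return W
E
python3 - <<'E'
from h import *
s=arm.sense();print(s, arm.grip_point_offset)
for n in("scene","top"):
    c=read_camera(n); cv2.imwrite(f"pics/{n}0.png",c["frame"][:,:,::-1]); W=cloud(c); np.savez(f"{n}0.npz",W=W,f=c["frame"])
    print(n,np.round(W[::60,::80],0).tolist() if n=="top" else "")
E
```

```text
pics
{'t': 0.0, 'joints': array([-7.43685624e+01,  1.58478125e+01,  8.62956375e+01,  1.30396230e-03,
        7.79611491e+01, -6.93419153e+00]), 'joint_velocities': array([ 0.03927852, -0.03047925, -0.02895177, -0.10683401,  0.00159363,
        0.00743919]), 'joint_efforts': array([-1.68056026e-04, -4.16773081e+01, -2.45804286e+01,  2.00482054e-05,
        1.12761377e-02,  1.18263662e-05]), 'position': array([ 220.49841964, -530.47343818,  230.43490562]), 'tcp_rot': array([-1.79896320e+02, -1.38936155e-02,  2.25653434e+01]), 'contact_force': array([-0.17835734, -0.33409124,  0.50638738]), 'torque': array([-0.02815697,  0.00536692, -0.01643363]), 'grasp_force': 0.0, 'grip_width': 85.67966666969149} 18.700000000000003
scene 
top [[[1642.0, 1308.0, -753.0], [1635.0, 923.0, -750.0], [1625.0, 538.0, -742.0], [1629.0, 156.0, -754.0], [1623.0, -229.0, -752.0], [1613.0, -611.0, -745.0], [1612.0, -998.0, -750.0]], [[nan, nan, nan], [897.0, 524.0, 74.0], [933.0, 326.0, -1.0], [930.0, 95.0, 0.0], [928.0, -138.0, -3.0], [926.0, -371.0, -4.0], [878.0, -561.0, 84.0]], [[756.0, 772.0, 2.0], [665.0, 438.0, 240.0], [751.0, 321.0, -1.0], [749.0, 95.0, -2.0], [745.0, -132.0, -1.0], [741.0, -358.0, 3.0], [740.0, -587.0, -2.0]], [[578.0, 744.0, 22.0], [575.0, 528.0, 20.0], [550.0, 285.0, 119.0], [549.0, 85.0, 114.0], [572.0, -127.0, -2.0], [567.0, -348.0, 4.0], [565.0, -571.0, -0.0]], [[415.0, 731.0, 20.0], [414.0, 527.0, 1.0], [410.0, 311.0, 2.0], [407.0, 94.0, 2.0], [405.0, -122.0, 1.0], [402.0, -339.0, 2.0], [395.0, -534.0, 50.0]], [[258.0, 716.0, 23.0], [254.0, 517.0, 2.0], [251.0, 307.0, -1.0], [248.0, 94.0, 0.0], [246.0, -118.0, 0.0], [280.0, -124.0, 768.0], [239.0, -544.0, -3.0]], [[109.0, 702.0, 25.0], [101.0, 510.0, -2.0], [99.0, 301.0, 4.0], [128.0, 79.0, 188.0], [207.0, -54.0, 664.0], [229.0, -114.0, 797.0], [87.0, -529.0, 1.0]]]
```

View pics/scene0.png

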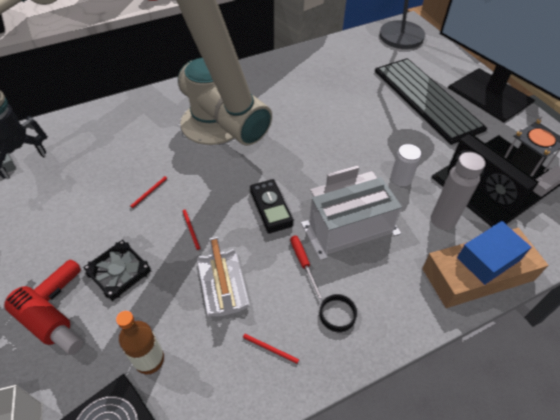

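View pics/top0.png

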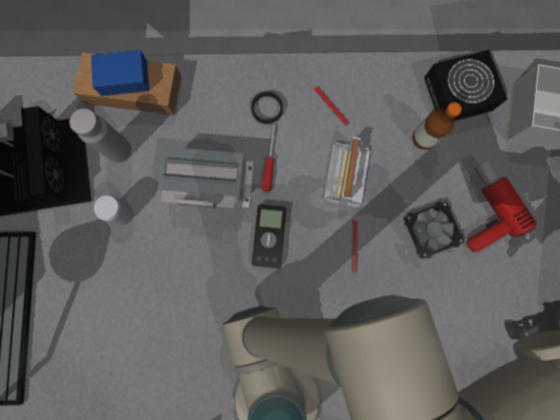

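The two views agree. In the top view (up = +x, left = +y) the dispenser is at (203,178) with its gate bar at (195,203), and the caddy is at (347,172).

Things that could be taken for the sticks or the caddy's bar:
- red rod look-alikes at (332,106) and (355,246)
- the screwdriver at (268,160)
- the off-white rods inside the caddy at (340–355,175), which I choose, with the wooden bar over them at (352,168)

Next I'll measure and check a close crop.

```bash
python3 - <<'E'
from h import *
def rect(P,n):
    r=cv2.minAreaRect(P[:,:2].astype(np.float32)); print(n,len(P),"c",np.round(r[0],1),"size",np.round(r[1],1),"ang",round(r[2],1),"z",np.round(np.percentile(P[:,2],[5,50,95]),1),"mean",P.mean(0).round(1))
    box=cv2.boxPoints(r);e=sorted([(np.linalg.norm(box[i]-box[i-1]),*(box[i]-box[i-1])) for i in range(4)])[-1]
    print("   yaw(y axis) ",round(np.degrees(np.arctan2(-e[1],e[2]))%180,1))
for n in("top","scene"):
    W=np.load(f"{n}0.npz")["W"]; P=W.reshape(-1,3);P=P[~np.isnan(P[:,0])]
    def sel(x0,x1,y0,y1,z0,z1):
        return P[(P[:,0]>x0)&(P[:,0]<x1)&(P[:,1]>y0)&(P[:,1]<y1)&(P[:,2]>z0)&(P[:,2]<z1)]
    print(n)
    rect(sel(450,680,90,345,105,128),"disp top")
    rect(sel(420,640,90,345,134,155),"gatebar")
    rect(sel(480,720,-290,-90,76,105),"caddybar")
    rect(sel(480,720,-290,-90,9,40),"caddytrough")
    rect(sel(250,540,0,140,30,60),"meter")
    rect(sel(480,760,0,90,8,60),"driver")
    rect(sel(450,900,300,400,60,125),"can?")
    rect(sel(600,800,-500,-280,60,235),"soda?")
    rect(sel(550,800,380,520,150,250),"flask?")
f=np.load("top0.npz")["f"];g=np.load("scene0.npz")["f"]
a=cv2.resize(f[125:220,150:385],None,fx=3,fy=3,interpolation=3); b=cv2.resize(g[160:325,190:410],None,fx=3.2,fy=1.8,interpolation=3)
b=cv2.resize(b,(a.shape[1],290))
cv2.imwrite("pics/crop0.png",np.vstack([a,b])[:,:,::-1])
E
```

```text
top
disp top 4114 c [557.9 187.6] size [202.6 148. ] ang 84.6 z [108.6 114.1 122.3] mean [561.1 188.2 114.4]
   yaw(y axis)  174.6
gatebar 179 c [489.3 192.6] size [89.9 10.9] ang 83.9 z [139.1 147.  150.6] mean [488.4 191.1 146.3]
   yaw(y axis)  173.9
caddybar 425 c [ 583.3 -199. ] size [ 21.1 165.3] ang 78.9 z [89.6 95.5 99.3] mean [ 581.2 -198.6   95.1]
   yaw(y axis)  78.9
caddytrough 1225 c [ 588.1 -178.6] size [147.4 165.9] ang 77.8 z [ 9.6 13.9 23.9] mean [ 584.1 -198.1   14.7]
   yaw(y axis)  77.8
meter 1226 c [439.1  36.1] size [218.5  96.5] ang 15.1 z [31.1 34.9 42.7] mean [414.2  27.9  35.6]
   yaw(y axis)  105.1
driver 687 c [620.1  45.3] size [ 88.8 278.9] ang 89.9 z [12.1 23.7 37.8] mean [593.7  26.9  24.9]
   yaw(y axis)  89.9
can? 1517 c [676.6 350.2] size [ 99.5 437.6] ang 89.9 z [ 68.4  77.1 118.6] mean [758.8 350.   85.4]
   yaw(y axis)  89.9
soda? 1389 c [ 729.  -450.5] size [ 75.6 171.2] ang 58.4 z [ 69.5 134.1 225.2] mean [ 702.6 -426.   132. ]
   yaw(y axis)  58.4
flask? 1126 c [663.1 429.6] size [67.1 66.2] ang 10.9 z [159.6 228.  241.2] mean [656.3 423.2 213
[... 449 characters left out ...]
[103.2 168.1] ang 78.7 z [ 9.5 13.3 24.1] mean [ 587.1 -201.7   14.5]
   yaw(y axis)  78.7
meter 805 c [437.5  44.5] size [ 88.5 201.4] ang 89.8 z [30.8 33.8 42.2] mean [424.4  27.6  35. ]
   yaw(y axis)  89.8
driver 960 c [620.   44.8] size [279.8  89.5] ang 0.0 z [10.7 23.1 52.2] mean [592.3  37.1  25.6]
   yaw(y axis)  90.0
can? 1875 c [680.6 350. ] size [ 99.9 438.4] ang 90.0 z [ 69.   77.7 118.6] mean [783.3 346.3  86.8]
   yaw(y axis)  90.0
soda? 2297 c [ 730.9 -452.5] size [ 73.4 166.3] ang 55.9 z [ 76.9 121.5 223.4] mean [ 724.3 -438.4  127.9]
   yaw(y axis)  55.9
flask? 1148 c [669.3 427.3] size [66.6 67. ] ang 74.0 z [157.2 207.7 239.8] mean [675.3 417.4 206.1]
   yaw(y axis)  74.0
```

View pics/crop0.png

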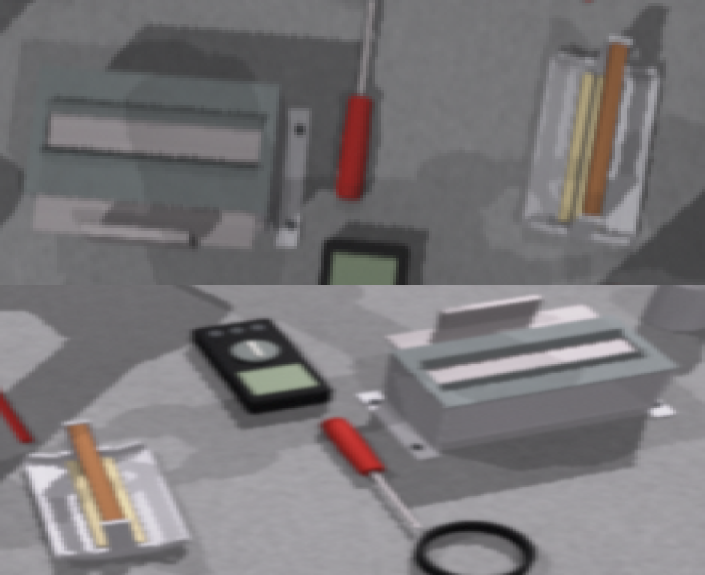

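The crop shows two or three off-white sticks under the wooden bar of the caddy, so the choice is right. The dispenser has the light gate plate and the upright bar on its robot side.

Estimates:
- **Gate bar:** about (489.5, 192), top z 147, which matches the expected 147.
- **Dispenser yaw:** about -5.5°.
- **Caddy bar:** centre about (584, -200), z 96, yaw 78.7°.

I'll go above the gate bar first.

arm_command --rows '[[0.085,[0.0263,-0.0282,0],[0,0,0]],[0.085,[0.0263,-0.0282,0],[0,0,0]],[0.085,[0.0263,-0.0282,0],[0,0,0]],[0.085,[0.0263,-0.0282,0],[0,0,0]],[0.085,[0.0263,-0.0282,0],[0,0,0]],[0.085,[0.0263,-0.0282,0],[0,0,0]],[0.085,[0.0263,-0.0282,0],[0,0,0]],[0.085,[0.0263,-0.0282,0],[0,0,0]]]'

```text
t: 0.77
position: [328.3, -240.0, 231.0]
tcp_rot: [-180.0, -0.0, 22.5]
contact_force: [1.1, 0.1, -0.5]
grip_width: 84.9
grasp_force: 0.0
```

arm_command --rows '[[0.085,[0.0263,-0.0282,0],[0,0,0]],[0.085,[0.0263,-0.0282,0],[0,0,0]],[0.085,[0.0263,-0.0282,0],[0,0,0]],[0.085,[0.0263,-0.0282,0],[0,0,0]],[0.085,[0.0263,-0.0282,0],[0,0,0]],[0.085,[0.0263,-0.0282,0],[0,0,0]],[0.085,[0.0263,-0.0282,0],[0,0,0]],[0.085,[0.0263,-0.0282,0],[0,0,0]]]'

```text
t: 1.43
position: [436.0, 49.1, 231.2]
tcp_rot: [180.0, 0.0, 22.6]
contact_force: [1.3, -0.7, 0.3]
grip_width: 84.6
grasp_force: 0.0
```

arm_command --rows '[[0.04,[0.0263,-0.0282,0],[0,0,0]],[0.04,[0.0263,-0.0282,0],[0,0,0]],[0.04,[0.0263,-0.0282,0],[0,0,0]],[0.04,[0.0263,-0.0282,0],[0,0,0]],[0.04,[0,0,0],[0,0,-7]],[0.04,[0,0,0],[0,0,-7]],[0.04,[0,0,0],[0,0,-7]],[0.04,[0,0,0],[0,0,-7]]]'

```text
t: 2.1
position: [489.6, 192.1, 230.6]
tcp_rot: [-180.0, 0.1, 51.0]
contact_force: [-0.3, -0.6, 0.0]
grip_width: 40.1
grasp_force: 0.0
```

arm_command --rows '[[0.04,[0,0,0],[0,0,-7]],[0.04,[0,0,0],[0,0,-7]],[0.04,[0,0,0],[0,0,-7]],[0.04,[0,0,0],[0,0,-7]],[0.04,[0,0,0],[0,0,-6]],[0.04,[0,0,0],[0,0,0]]]'

```text
t: 2.6
position: [489.7, 191.6, 230.8]
tcp_rot: [-179.9, 0.0, 84.7]
contact_force: [-0.6, 1.0, 0.4]
grip_width: 40.2
grasp_force: 0.0
```

```bash
cat >> h.py <<'E'
from scipy.spatial.transform import Rotation as Ro
def wcloud():
    s=arm.sense(); c=read_camera("wrist"); z=c["range_z"].astype(float); v,u=np.indices(z.shape)
    P=np.dstack([(u-c["cx"])/c["fx"]*z,(v-c["cy"])/c["fy"]*z,z])
    M=np.array(c["mount"]); T=P@M[:3,:3].T+M[:3,3]
    W=T@Ro.from_euler("xyz",s["tcp_rot"],degrees=True).as_matrix().T+s["position"]
    W[z<=0]=np.nan
    return W,c["frame"],s
def rect(P,n):
    r=cv2.minAreaRect(P[:,:2].astype(np.float32)); print(n,len(P),"c",np.round(r[0],1),"size",np.round(r[1],1),"ang",round(r[2],1),"z",np.round(np.percentile(P[:,2],[5,50,95]),1))
def pick(W,x0,x1,y0,y1,z0,z1):
    P=W.reshape(-1,3);P=P[~np.isnan(P[:,0])]
    return P[(P[:,0]>x0)&(P[:,0]<x1)&(P[:,1]>y0)&(P[:,1]<y1)&(P[:,2]>z0)&(P[:,2]<z1)]
E
python3 - <<'E'
from h import *
W,f,s=wcloud(); cv2.imwrite("pics/w1.png",f[:,:,::-1]); np.savez("w1.npz",W=W,f=f)
rect(pick(W,430,700,60,340,105,130),"top"); rect(pick(W,540,620,60,340,119,130),"lips");rect(pick(W,540,620,60,340,80,109.5),"in slot gate")
rect(pick(W,440,540,60,340,135,155),"bar")
E
```

```text
top 44037 c [559.9 184.7] size [203.9 146.4] ang 84.6 z [108.9 113.7 121.9]
lips 3558 c [576.8 182.9] size [180.4  47. ] ang 84.3 z [119.4 122.6 124.7]
in slot gate 3285 c [578.3 182.5] size [181.3  28.9] ang 84.3 z [108.3 109.1 109.5]
bar 1891 c [491.9 192.3] size [89.1  9.5] ang 84.4 z [145.  146.4 147.5]
```

View pics/w1.png

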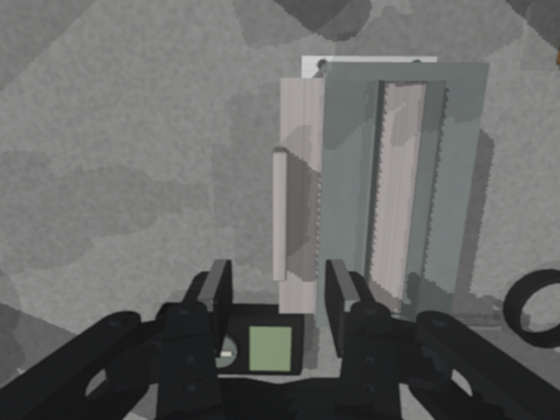

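Wrist view: the bar is at about column 280, between the fingers, with the plate and slot to its right. The lips measure 180×47 mm and the bar 89×9.5 mm, both as described. Slot centre (576.8, 182.9), yaw -5.6°, bar (492, 192). Next I'll descend and pinch.

arm_command --rows '[[0.04,[0,0.002,0.02],[0,0,0]],[0.04,[0,0,0.02],[0,0,0]],[0.04,[0,0,0.02],[0,0,0]],[0.04,[0,0,0.02],[0,0,0]],[0.04,[0,0,0.015],[0,0,0]],[0.04,[0,0,0.01],[0,0,0]],[0.04,[0,0,0.003],[0,0,0]],[0.04,[0,0,0],[0,0,0]]]'

```text
t: 3.32
position: [491.6, 191.3, 122.6]
tcp_rot: [-179.9, 0.0, 84.5]
contact_force: [0.3, 0.5, 0.8]
grip_width: 39.8
grasp_force: 0.0
```

arm_command --rows '[[0.0,[0,0,0],[0,0,0]],[0.0,[0,0,0],[0,0,0]],[0.0,[0,0,0],[0,0,0]],[0.0,[0,0,0],[0,0,0]],[0.0,[0,0,0],[0,0,0]],[0.0,[0,0,0],[0,0,0]]]' --grip_force 60

```text
t: 3.82
position: [491.0, 191.8, 124.4]
tcp_rot: [-179.9, -0.0, 84.5]
contact_force: [-4.0, 0.7, 6.7]
grip_width: 8.7
grasp_force: 59.5
```

arm_command --rows '[[0.0,[0,-0.004,-0.001],[0,0,0]],[0.0,[0,-0.006,0],[0,0,0]],[0.0,[0,-0.006,0],[0,0,0]],[0.0,[0,-0.006,0],[0,0,0]],[0.0,[0,-0.006,0],[0,0,0]],[0.0,[0,-0.006,0],[0,0,0]],[0.0,[0,-0.006,0],[0,0,0]],[0.0,[0,-0.004,0],[0,0,0]]]'

```text
t: 4.48
position: [447.5, 196.1, 124.5]
tcp_rot: [180.0, -0.0, 84.6]
contact_force: [3.4, 2.6, -2.2]
grip_width: 9.0
grasp_force: 59.6
```

arm_command --rows '[[0.0,[0,0,0],[0,0,0]],[0.0,[0,0,0],[0,0,0]]]'

```text
t: 4.65
position: [446.7, 196.1, 124.4]
tcp_rot: [-179.9, -0.0, 84.6]
contact_force: [-1.6, 3.2, 1.9]
grip_width: 8.6
grasp_force: 60.3
```

arm_command --rows '[[0.04,[0,0,0],[0,0,0]],[0.04,[0,0,0],[0,0,0]],[0.04,[0,0,0],[0,0,0]],[0.04,[0,0,-0.01],[0,0,0]],[0.04,[0,0,-0.03],[0,0,0]],[0.04,[0,0,-0.04],[0,0,0]],[0.04,[0,0,-0.04],[0,0,0]],[0.04,[0,0,0],[0,0,0]]]'

```text
t: 5.32
position: [452.7, 196.6, 252.8]
tcp_rot: [179.1, -0.3, 84.6]
contact_force: [1.0, 0.2, 0.5]
grip_width: 39.9
grasp_force: 0.0
```

```bash
python3 - <<'E'
from h import *
W,f,s=wcloud(); print(s["position"],s["tcp_rot"])
rect(pick(W,540,620,60,340,119,130),"lips");rect(pick(W,400,540,60,340,135,155),"bar");rect(pick(W,545,615,60,340,-20,80),"through slot")
W=cloud(read_camera("top"));rect(pick(W,400,540,90,345,136,155),"bar top")
rect(pick(W,480,720,-290,-90,76,105),"caddybar")
E
```

```text
[452.68945683 196.5630598  252.81538726] [179.14790756  -0.28650128  84.56505844]
lips 3155 c [576.9 182.9] size [179.8  47.4] ang 84.4 z [119.4 122.6 124.7]
bar 1646 c [448.  196.1] size [90.1 10. ] ang 84.3 z [144.7 146.4 147.5]
through slot 6147 c [580.  211.1] size [257.8  69.9] ang 90.0 z [-1.7 15.9 59.5]
bar top 120 c [444.5 184.2] size [65.  10.6] ang 84.0 z [140.  147.1 150.9]
caddybar 426 c [ 583.2 -199.2] size [ 21.7 164.6] ang 78.7 z [90.5 95.4 99.3]
```

Gate opened 44 mm (bar now at 448, 196). On to the caddy.

arm_command --rows '[[0.06,[-0.0348,0.0153,0],[0,0,0]],[0.06,[-0.0348,0.0153,0],[0,0,0]],[0.06,[-0.0348,0.0153,0],[0,0,0]],[0.06,[-0.0348,0.0153,0],[0,0,0]],[0.06,[-0.0348,0.0153,0],[0,0,0]],[0.06,[-0.0348,0.0153,0],[0,0,0]],[0.06,[-0.0348,0.0153,0],[0,0,0]],[0.06,[-0.0348,0.0153,0],[0,0,0]]]'

```text
t: 6.08
position: [542.6, -94.9, 242.6]
tcp_rot: [-179.8, -0.0, 84.5]
contact_force: [1.0, 0.4, 0.6]
grip_width: 59.9
grasp_force: 0.0
```

arm_command --rows '[[0.06,[-0.0348,0.0153,0],[0,0,0]],[0.06,[-0.0348,0.0153,0],[0,0,0]],[0.06,[-0.0348,0.0153,0],[0,0,0]],[0.06,[0,0,0],[0,0,-7]],[0.06,[0,0,0],[0,0,-7]],[0.06,[0,0,0],[0,0,-7]],[0.06,[0,0,0],[0,0,-7]],[0.06,[0,0,0],[0,0,-7]]]'

```text
t: 6.75
position: [578.2, -201.4, 242.2]
tcp_rot: [-179.8, -0.2, 119.9]
contact_force: [-1.1, 0.1, 0.3]
grip_width: 60.1
grasp_force: 0.0
```

arm_command --rows '[[0.06,[0,0,0],[0,0,-7]],[0.06,[0,0,0],[0,0,-7]],[0.06,[0,0,0],[0,0,-7]],[0.06,[0,0,0],[0,0,-7]],[0.06,[0,0,0],[0,0,-7]],[0.06,[0,0,0],[0,0,-7]],[0.06,[0,0,0],[0,0,-7]],[0.06,[0,0,0],[0,0,0]]]'

```text
t: 7.42
position: [578.3, -201.1, 242.5]
tcp_rot: [180.0, -0.2, 168.7]
contact_force: [0.4, 0.9, -1.0]
grip_width: 59.9
grasp_force: 0.0
```

```bash
python3 - <<'E'
from h import *
W,f,s=wcloud(); print(s["position"],s["tcp_rot"]); cv2.imwrite("pics/w2.png",f[:,:,::-1])
rect(pick(W,480,720,-290,-90,86,105),"bar");rect(pick(W,480,720,-290,-90,8,22),"trough");rect(pick(W,480,720,-290,-90,22,80),"mid")
E
```

```text
[ 578.3065192  -201.12380176  242.4760674 ] [179.9652758   -0.22329182 168.66676922]
bar 3698 c [ 585.1 -200.9] size [ 21.9 162.6] ang 78.6 z [92.9 95.  96.4]
trough 7909 c [ 585.9 -200.8] size [103.4 163.8] ang 78.6 z [ 8.6 13.  16.8]
mid 457 c [ 585.5 -200.5] size [ 94.3 164.5] ang 78.5 z [22.1 24.7 70.3]
```

View pics/w2.png

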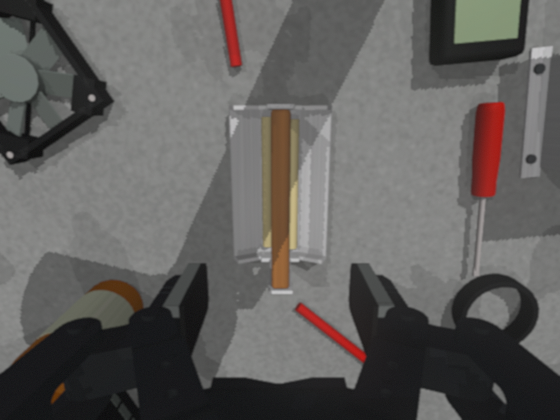

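Wrist view: the caddy's bar is centred at column 280 between the fingers, with the off-white sticks under it at columns 265–297 and the red look-alikes well clear. Caddy centre (585.4, -200.8). Descending.

arm_command --rows '[[0.06,[-0.0069,0.0017,0.035],[0,0,0]],[0.06,[0,0,0.035],[0,0,0]],[0.06,[0,0,0.035],[0,0,0]],[0.06,[0,0,0.03],[0,0,0]],[0.06,[0,0,0.02],[0,0,0]],[0.06,[0,0,0.011],[0,0,0]],[0.06,[0,0,0.005],[0,0,0]],[0.06,[0,0,0],[0,0,0]]]'

```text
t: 8.13
position: [586.0, -201.0, 72.3]
tcp_rot: [180.0, -0.1, 168.5]
contact_force: [0.5, 0.5, -0.1]
grip_width: 59.8
grasp_force: 0.0
```

arm_command --rows '[[0.03,[0,0,0],[0,0,0]],[0.02,[0,0,0],[0,0,0]],[0.0,[0,0,0],[0,0,0]],[0.0,[0,0,0],[0,0,0]],[0.0,[0,0,0],[0,0,0]],[0.0,[0,0,0],[0,0,0]],[0.0,[0,0,0],[0,0,0]],[0.0,[0,0,0],[0,0,0]]]' --grip_force 100

```text
t: 8.8
position: [587.4, -201.3, 75.0]
tcp_rot: [-180.0, 0.2, 168.6]
contact_force: [-0.6, 1.0, 5.4]
grip_width: 13.9
grasp_force: 97.8
```

Gripped. Lifting gently, then turning 84° to line up with the slot.

arm_command --rows '[[0.0,[0,0,-0.008],[0,0,0]],[0.0,[0,0,-0.018],[0,0,0]],[0.0,[0,0,-0.028],[0,0,0]],[0.0,[0,0,-0.034],[0,0,0]],[0.0,[0,0,-0.034],[0,0,0]],[0.0,[0,0,-0.03],[0,0,0]],[0.0,[0,0,-0.02],[0,0,0]],[0.0,[0,0,-0.008],[0,0,0]]]'

```text
t: 9.47
position: [587.6, -201.7, 257.3]
tcp_rot: [-179.9, 0.3, 168.6]
contact_force: [1.0, -1.0, -3.0]
grip_width: 13.9
grasp_force: 97.9
```

arm_command --rows '[[0.0,[0,0,0],[0,0,2]],[0.0,[0,0,0],[0,0,4]],[0.0,[0,0,0],[0,0,6]],[0.0,[0,0,0],[0,0,6]],[0.0,[0,0,0],[0,0,6]],[0.0,[0,0,0],[0,0,6]],[0.0,[0,0,0],[0,0,6]],[0.0,[0,0,0],[0,0,6]]]'

```text
t: 10.13
position: [585.5, -200.7, 251.4]
tcp_rot: [-179.9, -0.2, 126.3]
contact_force: [-0.3, 0.4, -3.6]
grip_width: 14.1
grasp_force: 97.9
```

arm_command --rows '[[0.0,[0,0,0],[0,0,6]],[0.0,[0,0,0],[0,0,6]],[0.0,[0,0,0],[0,0,6]],[0.0,[0,0,0],[0,0,6]],[0.0,[0,0,0],[0,0,6]],[0.0,[0,0,0],[0,0,6]],[0.0,[0,0,0],[0,0,4]],[0.0,[0,0,0],[0,0,2]]]'

```text
t: 10.8
position: [585.5, -200.7, 251.5]
tcp_rot: [-179.8, -0.1, 84.4]
contact_force: [-0.1, -0.0, -2.7]
grip_width: 13.9
grasp_force: 97.9
```

arm_command --rows '[[0.0,[0.01,0.001,0],[0,0,0]],[0.0,[0.02,0.001,0],[0,0,0]],[0.0,[0.03,0.001,0],[0,0,0]],[0.0,[0.038,0.001,0],[0,0,0]],[0.0,[0.038,0.001,0],[0,0,0]],[0.0,[0.038,0.001,0],[0,0,0]],[0.0,[0.038,0.001,0],[0,0,0]],[0.0,[0.038,0.001,0],[0,0,0]]]'

```text
t: 11.47
position: [617.2, 49.6, 252.2]
tcp_rot: [-179.9, -0.0, 84.6]
contact_force: [0.8, -0.8, -3.6]
grip_width: 13.9
grasp_force: 97.9
```

arm_command --rows '[[0.0,[0.038,0.002,0],[0,0,0]],[0.0,[0.035,0.002,0],[0,0,0]],[0.0,[0.03,0.001,0],[0,0,0]],[0.0,[0.02,0.001,0],[0,0,0]],[0.0,[0.008,0.001,0],[0,0,0]],[0.0,[0,0,0],[0,0,0]]]'

```text
t: 11.97
position: [636.9, 179.3, 252.0]
tcp_rot: [-179.9, -0.0, 84.8]
contact_force: [0.8, -0.3, -2.8]
grip_width: 14.0
grasp_force: 97.9
```

```bash
python3 - <<'E'
from h import *
W,f,s=wcloud(); print(s["position"],s["tcp_rot"]); cv2.imwrite("pics/w3.png",f[:,:,::-1]);np.savez("w3.npz",W=W,f=f)
# caddy points in a tool-centred, dispenser-aligned frame
a=np.radians(-5.6);X=np.array([np.cos(a),np.sin(a),0]);Y=np.array([-np.sin(a),np.cos(a),0])
D=W-s["position"]; Q=np.dstack([D@X,D@Y,D[:,:,2]])
for n,b in dict(bar=(-30,30,-110,110,5,40),trough=(-90,90,-120,120,-75,-55),ends=(-90,90,-120,120,-52,-40)).items(): rect(pick(Q,*b),n)
E
```

```text
[636.90702134 179.27136934 251.97689511] [-1.79882170e+02 -9.72472744e-03  8.47784933e+01]
bar 17280 c [-2.  23.5] size [ 47.  123.8] ang 9.5 z [17.  20.  35.7]
trough 26094 c [ 1.3 14.8] size [103.8 141.2] ang 0.4 z [-72.4 -64.3 -59.5]
ends 427 c [ 0.9 83.3] size [94.3  4.2] ang 0.3 z [-51.8 -49.6 -47. ]
```

View pics/w3.png

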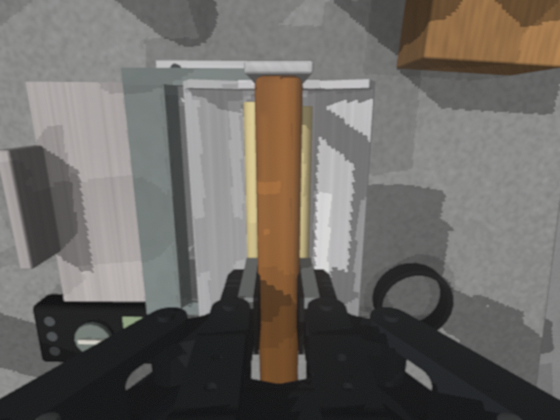

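View: the caddy is held level and aligned with the slot, and the sticks are seen on either side of the bar (columns 250 and 305). The gate bar at far left is clear. The rim is at -59 mm from the TCP. I'll lower, tip to 20°, then check.

arm_command --rows '[[0.0,[-0.002,-0.006,0.006],[0,0,0]],[0.0,[-0.002,-0.007,0.01],[0,0,0]],[0.0,[0,-0.006,0.01],[0,0,0]],[0.0,[0,-0.004,0.006],[0,0,0]],[0.0,[0,0,0],[-5,0,0]],[0.0,[0,0,0],[-5,0,0]],[0.0,[0,0,0],[-5,0,0]],[0.0,[0,0,0],[-5,0,0]]]'

```text
t: 12.68
position: [614.0, 173.3, 221.7]
tcp_rot: [159.8, 0.0, 84.5]
contact_force: [0.7, -0.1, -2.9]
grip_width: 14.2
grasp_force: 98.2
```

arm_command --rows '[[0.0,[0,0,0],[0,0,0]],[0.0,[0,0,0],[0,0,0]],[0.0,[0,0,0],[0,0,0]],[0.0,[0,0,0],[0,0,0]]]'

```text
t: 13.02
position: [616.2, 174.6, 222.2]
tcp_rot: [159.9, -0.0, 84.5]
contact_force: [-0.1, -0.4, -2.6]
grip_width: 13.9
grasp_force: 98.4
```

```bash
cat >> h.py <<'E'
def disp(p):
    a=np.radians(-5.6);X=np.array([np.cos(a),np.sin(a),0]);Y=np.array([-np.sin(a),np.cos(a),0])
    d=p-np.array([576.9,182.9,0]); return np.stack([d@X,d@Y,d[...,2]],-1)
E
python3 - <<'E'
from h import *
s=arm.sense(); R=Ro.from_euler("xyz",s["tcp_rot"],degrees=True).as_matrix()
print(disp(s["position"]).round(1), "tilt",np.degrees(np.arccos(-R[2,2])), R.round(3))
W,f,_=wcloud(); Q=(W-s["position"])@R
for n,b in dict(trough=(-120,120,-90,90,55,75),).items():
    P=pick(Q,*b);rect(P,n); i=P[:,1]<-45; print("lowrim disp", disp(P[i]@R.T+s["position"]).mean(0).round(1))
E
```

```text
[ 39.9  -4.5 222.2] tilt 20.059994174332534 [[ 0.096  0.935  0.341]
 [ 0.995 -0.09  -0.033]
 [ 0.     0.343 -0.939]]
trough 22915 c [ 15.9 -18.6] size [157.5 142.8] ang 0.0 z [57.  62.5 73.2]
lowrim disp [ 14.2  16.4 147.7]
```

arm_command --rows '[[0.0,[0.001,-0.005,0.002],[0,0,0]],[0.0,[0.001,-0.007,0.0025],[0,0,0]],[0.0,[0,-0.005,0.002],[0,0,0]],[0.0,[0,0,0],[0,0,0]],[0.0,[0,0,0],[-2,0,0]],[0.0,[0,0,0],[-2,0,0]],[0.0,[0,0,0],[-2,0,0]],[0.0,[0,0,0],[-2,0,0]]]'

```text
t: 13.73
position: [600.5, 178.3, 209.2]
tcp_rot: [151.9, 0.0, 84.6]
contact_force: [0.8, -1.1, -4.0]
grip_width: 14.0
grasp_force: 98.4
```

arm_command --rows '[[0.0,[0,0,0],[-2,0,0]],[0.0,[0,0,0],[-1,0,0]],[0.0,[0,0,0],[-1,0,0]],[0.0,[0,0,0],[0,0,0]],[0.0,[0,0,0],[0,0,0]],[0.0,[0,0,0],[0,0,0]]]'

```text
t: 14.23
position: [601.2, 178.4, 209.7]
tcp_rot: [148.0, -0.0, 84.6]
contact_force: [-0.1, -0.0, -2.6]
grip_width: 13.7
grasp_force: 98.5
```

```bash
python3 - <<'E'
from h import *
s=arm.sense(); print(disp(s["position"]).round(1),s["tcp_rot"],s["contact_force"])
a=wcloud()[1]; b=read_camera("scene")["frame"]
cv2.imwrite("pics/m4.png",np.hstack([cv2.resize(a,(400,300)),cv2.resize(b[150:270,270:430],(400,300),interpolation=3)])[:,:,::-1])
E
```

```text
[ 24.6  -2.1 209.7] [ 1.47981027e+02 -9.47236387e-03  8.45666943e+01] [-0.13287871 -0.04456984 -2.56363458]
```

View pics/m4.png

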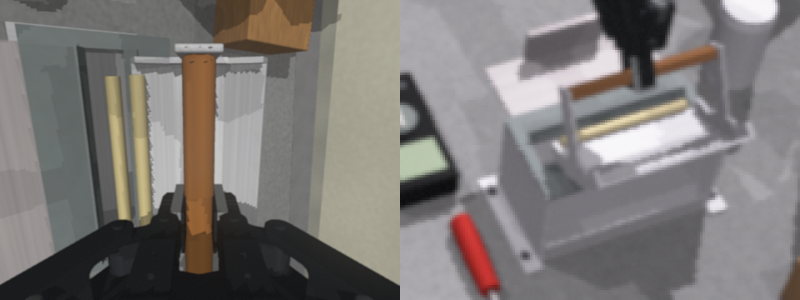

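Wrist image: the sticks are rolling off over the low rim. One is already over the slot (column 118), one is at the rim (column 138), and the third isn't visible. I'll wait, then look again.

arm_command --rows '[[0.0,[0,0,0],[0,0,0]],[0.0,[0,0,0],[0,0,0]],[0.0,[0,0,0],[0,0,0]],[0.0,[0,0,0],[0,0,0]],[0.0,[0,-0.003,-0.002],[-3,0,0]],[0.0,[0,-0.004,-0.003],[-3,0,0]],[0.0,[0,-0.004,-0.003],[-3,0,0]],[0.0,[0,-0.003,-0.002],[-3,0,0]]]'

```text
t: 15.0
position: [583.5, 179.6, 209.1]
tcp_rot: [136.3, -0.0, 84.5]
contact_force: [-0.6, -1.0, -3.3]
grip_width: 14.2
grasp_force: 98.6
```

arm_command --rows '[[0.0,[0,0,0],[0,0,0]],[0.0,[0,0,0],[0,0,0]],[0.0,[0,0,0],[0,0,0]],[0.0,[0,0,0],[0,0,0]],[0.0,[0,0,0],[0,0,0]],[0.0,[0,0,0],[0,0,0]]]'

```text
t: 15.5
position: [585.1, 179.4, 209.7]
tcp_rot: [136.3, 0.0, 84.5]
contact_force: [-0.3, -0.4, -2.5]
grip_width: 13.4
grasp_force: 98.6
```

```bash
python3 - <<'E'
from h import *
s=arm.sense(); print(disp(s["position"]).round(1),s["tcp_rot"],s["contact_force"])
a=wcloud()[1]; b=read_camera("scene")["frame"]
cv2.imwrite("pics/m5.png",np.hstack([cv2.resize(a,(400,300)),cv2.resize(b[150:270,270:430],(400,300),interpolation=3)])[:,:,::-1])
E
```

```text
[  8.5  -2.7 209.7] [1.36341436e+02 1.32148470e-02 8.44614511e+01] [-0.3360783  -0.41944342 -2.4750784 ]
```

View pics/m5.png

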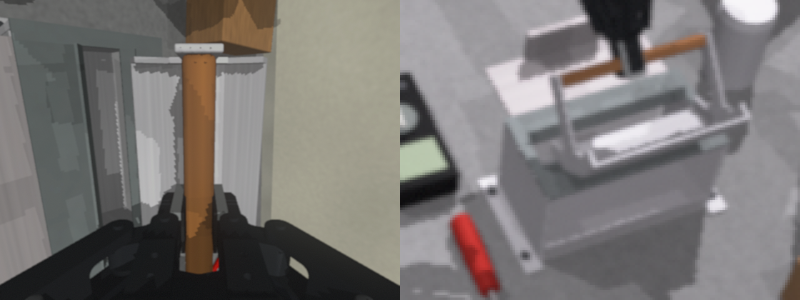

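The caddy is empty and nothing lies on the rim or lips. Rising, levelling, and inspecting the chamber.

arm_command --rows '[[0.0,[0,0.004,-0.004],[0,0,0]],[0.0,[0,0.011,-0.011],[0,0,0]],[0.0,[0,0.011,-0.011],[0,0,0]],[0.0,[0,0.009,-0.01],[0,0,0]],[0.0,[0,0,0],[5,0,0]],[0.0,[0,0,0],[6,0,0]],[0.0,[0,0,0],[6,0,0]],[0.0,[0,0,0],[6,0,0]]]'

```text
t: 16.27
position: [584.6, 179.3, 260.8]
tcp_rot: [158.9, 0.0, 84.5]
contact_force: [0.8, -1.3, -3.1]
grip_width: 13.7
grasp_force: 98.5
```

arm_command --rows '[[0.0,[0,0,0],[6,0,0]],[0.0,[0,0,0],[6,0,0]],[0.0,[0,0,0],[6,0,0]],[0.0,[0,0,0],[2.7,0,0]],[0.0,[0,0,0],[0,0,0]]]'

```text
t: 16.68
position: [588.5, 177.8, 258.4]
tcp_rot: [179.4, 0.1, 84.3]
contact_force: [0.8, -0.7, -3.1]
grip_width: 13.6
grasp_force: 98.5
```

arm_command --rows '[[0.0,[-0.015,0.003,0],[0,0,0]],[0.0,[-0.028,0.003,0],[0,0,0]],[0.0,[-0.036,0.003,0],[0,0,0]],[0.0,[-0.036,0.003,0],[0,0,0]],[0.0,[-0.036,0.003,0],[0,0,0]],[0.0,[-0.036,0.003,0],[0,0,0]],[0.0,[-0.036,0.003,0],[0,0,0]],[0.0,[-0.036,0.003,0],[0,0,0]]]'

```text
t: 17.35
position: [582.8, -82.9, 260.5]
tcp_rot: [179.3, 0.2, 84.4]
contact_force: [0.5, 0.5, -2.5]
grip_width: 13.9
grasp_force: 98.5
```

arm_command --rows '[[0.0,[-0.036,0.003,0],[0,0,0]],[0.0,[-0.036,0.003,0],[0,0,0]],[0.0,[-0.026,0.002,0],[0,0,0]],[0.0,[-0.015,0.002,0],[0,0,0]],[0.0,[-0.005,0,0],[0,0,0]],[0.0,[0,0,0],[0,0,0]],[0.0,[0,0,0],[0,0,0]]]'

```text
t: 17.93
position: [581.8, -198.3, 260.6]
tcp_rot: [179.4, 0.0, 84.4]
contact_force: [0.0, -0.1, -2.9]
grip_width: 13.4
grasp_force: 98.5
```

```bash
python3 - <<'E'
from h import *
s=arm.sense(); print(s["position"],s["tcp_rot"],s["contact_force"])
W,f,_=wcloud();D=W-s["position"];print("low pts",pick(W,480,690,-300,-100,5,90).shape)
c=read_camera("top"); T=cloud(c); d=disp(T)
m=(abs(d[...,0])<13)&(abs(d[...,1])<85)&(d[...,2]<100); print("slot z pct",np.percentile(d[m][:,2],[5,25,50,75,95]).round(1))
for z0,z1 in((-5,12),(12,40),(40,80),(80,112)): print(z0,z1,((d[m][:,2]>z0)&(d[m][:,2]<z1)).sum())
b=read_camera("scene")["frame"]; a=c["frame"][130:220,150:260]
cv2.imwrite("pics/m6.png",np.hstack([cv2.resize(a,(370,300),interpolation=3),cv2.resize(b[150:270,270:430],(400,300),interpolation=3)])[:,:,::-1])
E
```

```text
[ 581.84463347 -198.29544379  260.57981159] [1.79394319e+02 4.95690017e-02 8.44313246e+01] [ 0.00384    -0.14067539 -2.85445968]
low pts (0, 3)
slot z pct [12.2 14.6 16.  17.5 20.1]
-5 12 8
12 40 167
40 80 0
80 112 0
```

View pics/m6.png

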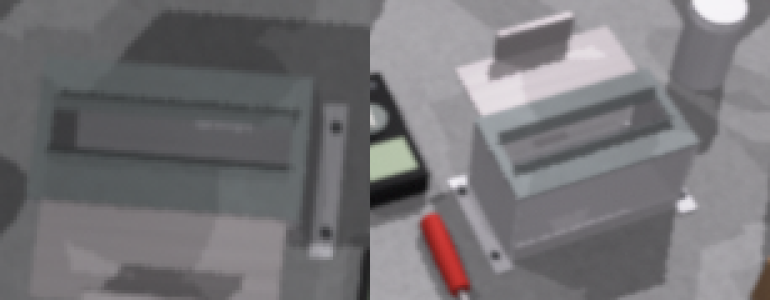

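The gate is open, the slot is clear and the lips are empty. The sticks aren't directly visible under the slot, so I'll look into the chamber after setting the caddy down.

arm_command --rows '[[0.0,[0,0,0.01],[0.6,0,0]],[0.0,[0,0,0.025],[0,0,0]],[0.0,[0,0,0.035],[0,0,0]],[0.0,[0,0,0.035],[0,0,0]],[0.0,[0,0,0.035],[0,0,0]],[0.0,[0,0,0.022],[0,0,0]],[0.0,[0,0,0.01],[0,0,0]],[0.0,[0,0,0.005],[0,0,0]]]'

```text
t: 18.75
position: [581.0, -199.1, 81.2]
tcp_rot: [-179.8, 0.0, 84.4]
contact_force: [0.6, -0.0, -2.0]
grip_width: 13.8
grasp_force: 98.4
```

arm_command --rows '[[0.0,[0,0,0.002],[0,0,0]],[0.0,[0,0,0.002],[0,0,0]],[0.0,[0,0,0],[0,0,0]]]'

```text
t: 19.0
position: [583.2, -200.8, 80.9]
tcp_rot: [179.8, 0.2, 84.4]
contact_force: [-0.5, -0.7, -2.9]
grip_width: 13.7
grasp_force: 98.4
```

arm_command --rows '[[0.0,[0,0,0.002],[0,0,0]],[0.0,[0,0,0.001],[0,0,0]],[0.0,[0,0,0],[0,0,0]],[0.0,[0,0,0],[0,0,0]]]'

```text
t: 19.33
position: [582.2, -200.5, 77.0]
tcp_rot: [180.0, 0.1, 84.4]
contact_force: [-0.5, -0.6, -2.6]
grip_width: 13.8
grasp_force: 98.5
```

arm_command --rows '[[0.0,[0,0,0.0015],[0,0,0]],[0.0,[0,0,0],[0,0,0]],[0.0,[0,0,0],[0,0,0]]]'

```text
t: 19.58
position: [582.2, -200.5, 75.1]
tcp_rot: [180.0, 0.1, 84.4]
contact_force: [0.0, 0.1, -2.3]
grip_width: 13.8
grasp_force: 98.7
```

arm_command --rows '[[0.0,[0,0,0.0015],[0,0,0]],[0.0,[0,0,0],[0,0,0]],[0.0,[0,0,0],[0,0,0]]]'

```text
t: 19.83
position: [582.4, -200.5, 75.0]
tcp_rot: [179.9, 0.2, 84.4]
contact_force: [-1.6, 1.0, 4.7]
grip_width: 14.0
grasp_force: 99.6
```

arm_command --rows '[[0.03,[0,0,0],[0,0,0]],[0.05,[0,0,0],[0,0,0]],[0.05,[0,0,0],[0,0,0]],[0.05,[0,0,-0.01],[0,0,0]],[0.05,[0,0,-0.03],[0,0,0]],[0.05,[0,0,-0.04],[0,0,0]],[0.05,[0,0,-0.04],[0,0,0]],[0.05,[0,0,-0.04],[0,0,0]]]'

```text
t: 20.5
position: [581.8, -199.8, 235.9]
tcp_rot: [180.0, 0.1, 84.4]
contact_force: [1.0, 0.1, 0.3]
grip_width: 49.8
grasp_force: 0.0
```

arm_command --rows '[[0.05,[0.03,-0.005,-0.02],[0,0,0]],[0.05,[0.036,-0.005,0],[0,0,0]],[0.05,[0.036,-0.005,0],[0,0,0]],[0.05,[0.036,-0.005,0],[0,0,0]],[0.05,[0.036,-0.005,0],[0,0,0]],[0.05,[0.036,-0.005,0],[0,0,0]],[0.05,[0.036,-0.005,0],[0,0,0]],[0.05,[0,0,0],[0,0,0]]]'

```text
t: 21.17
position: [570.4, 54.8, 254.0]
tcp_rot: [180.0, -0.1, 84.7]
contact_force: [-0.4, -0.5, 0.4]
grip_width: 50.1
grasp_force: 0.0
```

```bash
python3 - <<'E'
from h import *
W,f,s=wcloud(); print(s["position"],s["tcp_rot"]); d=disp(W)
T=cloud(read_camera("top"));rect(pick(T,480,720,-300,-90,76,105),"caddybar");rect(pick(T,520,660,-300,-100,9,40),"trough")
m=(abs(d[...,0])<14)&(abs(d[...,1])<88)&(d[...,2]<95)&(d[...,2]>-20)
print("seen below slot",m.sum(),np.percentile(d[m],[5,50,95],axis=0).round(1))
m2=(abs(d[...,0])<54)&(abs(d[...,1])<98)&(d[...,2]<95)&(d[...,2]>-20)
x,y,z=d[m2].T
for a in range(-54,54,9):
    i=(x>a)&(x<a+9); 
    if i.sum()>20: print(a,i.sum(),np.percentile(z[i],[5,50,95]).round(1))
b=read_camera("scene")["frame"]
v,u=np.where(m2);print(u.min(),u.max(),v.min(),v.max())
cv2.imwrite("pics/m7.png",np.hstack([cv2.resize(f,(400,300)),cv2.resize(b[120:360,140:460],(400,300),interpolation=3)])[:,:,::-1])
E
```

```text
[570.41050177  54.78691323 253.9535656 ] [ 1.79988482e+02 -1.43659198e-01  8.47119684e+01]
caddybar 440 c [ 580.9 -195.7] size [163.4  22.2] ang 85.0 z [88.9 95.5 99.4]
trough 850 c [ 582.9 -196.1] size [164.7 104.6] ang 84.6 z [ 9.5 14.  24.7]
seen below slot 3916 [[-12.6 -80.1  10. ]
 [  0.5 -17.   12.6]
 [ 12.6  39.   15.3]]
-27 530 [ 8.5 19.7 21.5]
-18 1421 [ 9.  10.6 18.8]
-9 1366 [10.3 11.9 13.7]
0 1364 [11.9 13.5 15.4]
9 1211 [13.5 14.9 16.7]
249 289 0 152
```

View pics/m7.png

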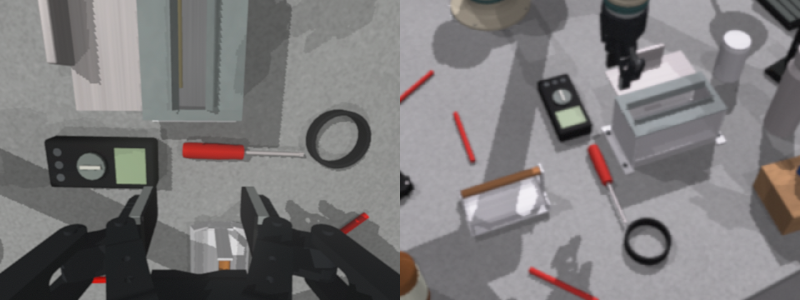

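The chamber floor slopes to the front. One stick shows at x ≈ -24 with its top at z ≈ 20, which is where the third rod lies if all three rest side by side against the front. No off-white stick shows elsewhere. The caddy stands empty and upright with its bar at z 95, and the gate is open, so I'm handing in.

```bash
python3 -c "
from plant import arm
print(arm.close_job())"
```

```text
the job is handed in; nothing more can be done
None
```

Job handed in at about 21 s, verdict not shown: the gate is about 44 mm open, the caddy stands empty and upright on the bench, released, and no bystander was seen to move; all three sticks left the caddy at the slot, but only one is directly visible in the chamber, with the other two inferred from its resting place.

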